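Let the menorah lift down to the box

ROBOT

A 7-joint arm with a two-finger parallel gripper is mounted at the origin on the work surface. World frame = base frame: x ahead of the robot, y to its left, z up, the work surface at z = 0. Lengths are in m, angles in rad, forces in N, time in s.
With the tool pointing down it reaches from about 0.425 to 0.925 m from the base axis. Payload 6.8 kg.
Tool frame: the origin (TCP) lies midway between the tips of the shut fingers; the grasp point (between the pads) lies 19 mm behind it (bot.grasp_offset is the distance from the TCP to the grasp point, in m); z points along the fingers, x is the direction in which the jaws open and shut, and the axes are right-handed (so a half turn about z gives the same grasp; the last joint's range is limited). The gripper opens to 85 mm and grips with 20 to 120 N. Pads are 22 mm wide; open, the fingers measure 114 mm over their backs; the gripper's body (76 mm by 85 mm) begins 54 mm behind the grasp point. The pads swing forward as they close: fully open they stand 13 mm farther back than shut.
Start: joints at [-1.286, 0.477, 0.022, 1.555, -0.011, 1.109, -0.083], TCP at [0.258, 0.624, 0.196] pointing down, gripper open.
Joint ranges: [-2.96, 2.96], [-0.34, 2.1], [-1.41, 1.46], [0.24, 2.44], [-1.37, 4.51], [0.17, 1.92], [-2.96, 2.96]. Speed limits (rad/s): [2.39, 2.39, 3.14, 3.14, 3.14, 3.14, 3.14].

INTERFACE

Orientations are given as a unit quaternion [w, x, y, z].
In Python, from station import bot, imaging gives the robot as it stands. The module is installed in compiled form; this text tells all that it offers.
- The arm moves only by the tool apply_moves, never from a script. Its argument "increments" is a list of rows, each a list of 7 numbers: the shift along the tool's x, y, z in mm, then the turn, a rotation vector about the tool's x, y, z in degrees, then the closure, from -1 (fully open) to 1 (shut). In form: [[dx, dy, dz, rx, ry, rz, grip], ...]. A call has exactly 8 rows; each row shifts and turns the pose as measured when the row begins, along the tool's axes as they then stand; what a row does not reach is not made up. A row lasts 1/8 s, in which the tool goes at most 62.5 mm and 10.7 degrees, less where a joint would pass 70% of its speed; a pose out of reach is approached as far as the arm can. A call with a gripper value outside its range is refused whole. The fingers move at their own pace and stop on an object; "grip_force" is the grip in N (left out, the last holds). Time passes only in rows, so rows that do not move let the fingers close, or fill a call up. It gives the time, the measured TCP pose, the force and the opening at its end, in the units of the state.
- bot.get_obs(): the state, without advancing time (a new reading comes with each control period).
- imaging.read_camera(name): name is "side" or "top" or "wrist"; returns the picture (400x640x3 uint8, red, green, blue); there is no depth.
- imaging.get_calibration(name): a dict with "K" (3x3 intrinsics, pixels), "extrinsics" (4x4, takes a point from camera to world coordinates). Camera axes: x right, y down, z forward; pixel columns grow to the right and rows downward; lengths in m; the calibration is good to about 2 mm. The wrist camera is an equidistant fisheye: a pixel r from the principal point sees the ray r / f radians off the axis. A picture is of the moment at which its call begins: read the wrist's pose just before it. get_calibration takes no time and is no camera call; for the wrist camera it gives the pose at the moment of the call.
- bot.hand_in(): hands the job in, once; it reports no verdict.
The state is a dict: "t": time; "q": joint angles; "joint_vel": joint speeds; "joint_torque": joint torques, N m; "eef_pos": TCP position; "tool_rot": TCP orientation; "contact_force": force on the tool from outside, world axes, zero at the start; "torque": the same for the moment, N m; "gripper_width": opening from 0.0 (shut) to 1.0 (fully open).
Only numpy, scipy, OpenCV 4.12 (cv2) and the standard library are available. Lean on these libraries where they do the work, as an engineer would, in place of code of your own. Each camera call takes 0.05 s, during which the arm holds its last target.

TASK

The menorah stands on the raised shelf of a ratchet lift. Press the pawl's thumb pad gently to lift the pawl clear of the toothed wheel, let the shelf sink under its own weight, and let the pawl drop back into the teeth so that the shelf stops level with the top of the wooden box beside it. Feel for the pad and do not force it against its stop (20 N at most), do not push the shelf, menorah or wheel by hand, and leave everything else on the sill alone.

Things in the scene. Friction and masses are not known exactly. Their poses are not given: they have to be found in the camera images.
- lift: Steel and aluminium ratchet lift screwed to the sill. Origin on the sill under the wheel's axle; x points from the thumb pad to the wheel, y from the wheel to the menorah shelf, z up. Base plate x -135..65 mm. Wheel: 10 saw teeth, 76 mm across, 14 mm thick, on a level axle along y, 85 mm up; small crank on its -y side; on its +y side a drum geared to the shelf's rack.
- pawl: The pawl: a steel see-saw bar along the lift's x on a level pin 130 mm above the sill, 55 mm to the lift's -x side of the axle. Origin at the pin. Its nose is 52 mm to the +x side, its thumb pad 60 mm to the -x side. Pressing the pad down raises the nose; a spring drops it back as soon as the pad is let go.
- pad_nominal (a point): Nominal centre of the top of the round brass thumb pad (26 mm across, on a threaded stem), 20 mm above the pin. The pad is really screwed up or down from here by up to 9 mm: find it by touch. About 9 mm of press clears the teeth; at about 10 mm the bar meets its stop (firm, about 8 N per mm). It takes 2 to 5 N until the nose leaves the tooth, then 3 N; never over 20 N.
- pawl_nose (a point): Lowest edge of the pawl's nose, about 116 mm above the sill when seated in the teeth, about 123 mm or more when clear of them.
- drum: Toothed wheel, drum and crank in one piece. Origin on its axle, 85 mm above the sill. With the pawl clear it turns by itself, damped; one tooth lets the shelf down 12.6 mm.
- shelf: Shelf with rack and nine-branched steel menorah (140 mm tall, screwed on); slides up and down only. With the pawl clear it sinks by itself at 8 to 13 mm/s; once the pawl drops it stops at the next tooth, 0 to 12.6 mm lower. Each box's top is level with one such stop; it starts 3 teeth above that of the taller box, 5 above that of the lower box, and can sink 7 mm below the latter.
- shelf_top (a point): Centre of the shelf's upper face, under the menorah; shelf 100 x 160 mm, 170 mm to the lift's +y side of the axle.
- tallbox_top (a point): Centre of the flat top of the taller dark wooden box with a brass latch (120 x 160 mm, 108 mm tall), fixed. One of the two boxes stands beside the shelf, on the side away from the wheel, its centre 160 to 210 mm from the shelf's centre: that one counts. The other stands on the wheel's other side, over 350 mm from the shelf.
- lowbox_top (a point): The same for the lower wooden box, 83 mm tall. The two swap places.
- tin: Aluminium tin 100 x 140 x 60 mm with a half-open hinged lid, fixed; stands in front of the box place. Not to be touched.
- tin_lid (a joint): Opening angle of the tin's lid (rad).
- dreidel1: blue plastic dreidel lying on its side, 28 mm square body, 59 mm long; a bystander, origin under its centre
- dreidel2: a second, equal dreidel; a bystander, origin under its centre
- saucer: white ceramic saucer, 120 mm across; a bystander, origin under its centre
- tumbler: glass tumbler, 72 mm across, 100 mm tall; a bystander, origin under its centre
- mug: ceramic mug, 80 mm across, 90 mm tall; a bystander, origin under its centre
- jar: closed glass jar, 68 mm across, 110 mm tall; a bystander, origin under its centre
Not all that is in view belongs to the job. Leave any green or turquoise look-alike of the part that bears lowbox_top alone.

How it is judged:
By the outcome, as a careful person would: the job done as asked, in the order asked, and still so for the second after the job is handed in, with the robot touching nothing.
It also fails if it takes over 45 s, if anything falls off the work surface, if the arm or the gripper's body presses on something with over 40 N, if the wrist force passes 120 N, or if a joint passes its speed limit or range.

## Working session

There is one attempt and no reset: what is moved stays moved. The work goes in short steps, Python scripts to look and compute and a tool call to move; the robot and the scene stay as the last step left them, time stands still between calls to the robot, and variables do not carry over. Pictures are saved under pics/ and viewed, and the job is handed in when it is done.

Besides the shell and the picture viewer there is one more tool, called after "Emit:" as name(argument=value, ...) on one line, values as JSON. apply_moves: Moves the arm, as the interface text tells. Its arguments: {"type":"object","properties":{"increments":{"type":"array","items":{"type":"array","items":{"type":"number"}}},"grip_force":{"type":"number"}},"required":["increments"]}

```bash
mkdir -p pics
python3 - <<'E'
from station import bot, imaging
import cv2
for n in ["side","top","wrist"]:
    c=imaging.get_calibration(n); print(n,c["K"],c["extrinsics"])
    cv2.imwrite(f"pics/a_{n}.png",imaging.read_camera(n)[:,:,::-1])
print(bot.get_obs())
E
```

```text
side [[449.35393896   0.         318.50362131]
 [  0.         449.35393896 194.50511222]
 [  0.           0.           1.        ]] [[ 0.99705016 -0.0371983   0.06713617  0.39509659]
 [-0.0766711  -0.52303401  0.84885627 -0.90645682]
 [ 0.00353849 -0.85149968 -0.52434318  0.67310045]
 [ 0.          0.          0.          1.        ]]
top [[499.59549758   0.         310.77263615]
 [  0.         499.59549758 202.41837326]
 [  0.           0.           1.        ]] [[ 0.02667767 -0.99521483  0.09399862  0.33403096]
 [-0.99959969 -0.02744449 -0.00687425  0.01161305]
 [ 0.0094211  -0.0937776  -0.99554859  1.37297427]
 [ 0.          0.          0.          1.        ]]
wrist [[309.70691629   0.         317.96681153]
 [  0.         309.70691629 198.77169546]
 [  0.           0.           1.        ]] [[ 0.38309229  0.87979076  0.28144009  0.18775887]
 [ 0.9237091  -0.36443478 -0.11810499  0.65342237]
 [-0.00134112  0.30521388 -0.95228288  0.37429128]
 [ 0.          0.          0.          1.        ]]
{'t': 0.15, 'q': array([-1.28612086,  0.47761931,  0.02236927,  1.55619411, -0.01151477,
        1.10926374, -0.08309362]), 'joint_vel': array([ 0.0007659 , -0.00267228,  0.00018779, -0.00494636, -0.00043545,
        0.00039366, -0.00023137]), 'joint_torque': array([ 3.21287036e-03, -5.96920681e+01,  1.61063723e+00, -2.81491470e+01,
        1.27196472e-02,  6.46915811e-03,  9.62212965e-06]), 'eef_pos': array([0.25819083, 0.62314909, 0.19555618]), 'tool_rot': array([ 4.13821222e-04,  8.31491247e-01,  5.55537440e-01, -5.37160122e-04]), 'contact_force': array([-0.35831739, -0.08246845,  0.30222094]), 'torque': array([ 0.0044806 , -0.03966865,  0.01825916]), 'gripper_width': 0.9982605912181528}
```

View pics/a_side.png

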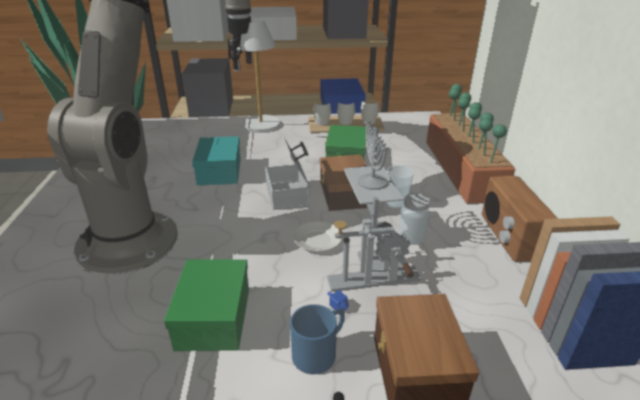

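View pics/a_top.png

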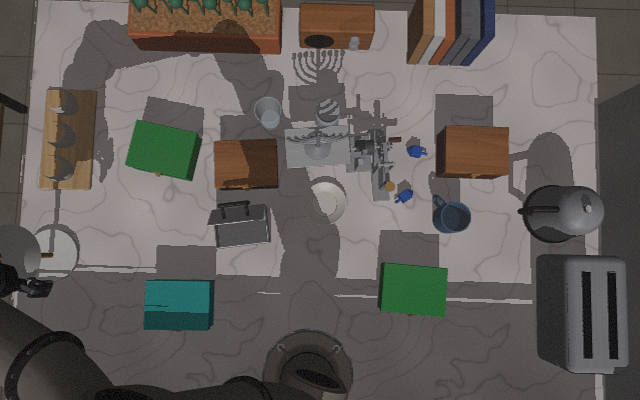

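View pics/a_wrist.png

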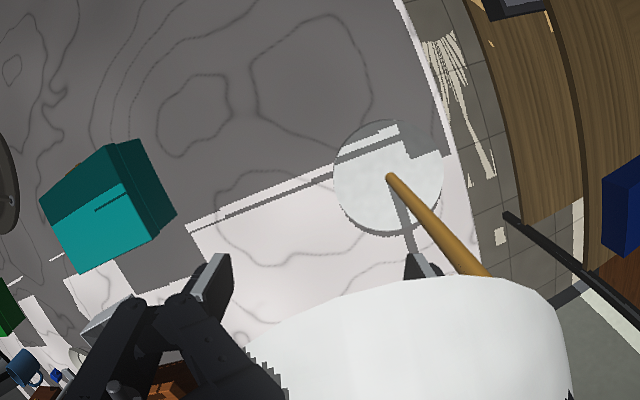

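```bash
cat > h.py <<'E'
from station import bot, imaging
import numpy as np, cv2
def ray(n,u,v):
    c=imaging.get_calibration(n);K=c["K"];E=np.array(c["extrinsics"])
    d=E[:3,:3]@np.array([(u-K[0][2])/K[0][0],(v-K[1][2])/K[1][1],1]);return E[:3,3],d/np.linalg.norm(d)
def onz(n,u,v,z):
    o,d=ray(n,u,v);return o+d*(z-o[2])/d[2]
def proj(n,p):
    c=imaging.get_calibration(n);K=c["K"];E=np.array(c["extrinsics"])
    q=E[:3,:3].T@(np.array(p)-E[:3,3]);return K[0][0]*q[0]/q[2]+K[0][2],K[1][1]*q[1]/q[2]+K[1][2]
def tri(a,b):
    o1,d1=ray("top",*a);o2,d2=ray("side",*b)
    s=np.linalg.lstsq(np.c_[d1,-d2],o2-o1,rcond=None)[0]
    p,q=o1+s[0]*d1,o2+s[1]*d2;return (p+q)/2,np.linalg.norm(p-q)
E
python3 - <<'E'
import cv2
t=cv2.imread("pics/a_top.png");s=cv2.imread("pics/a_side.png")
cv2.imwrite("pics/b_top.png",cv2.resize(t[80:230,200:400],None,fx=4,fy=4,interpolation=cv2.INTER_CUBIC))
cv2.imwrite("pics/b_side.png",cv2.resize(s[110:300,290:450],None,fx=3,fy=3,interpolation=cv2.INTER_CUBIC))
E
```

```text
(no output)
```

View pics/b_top.png

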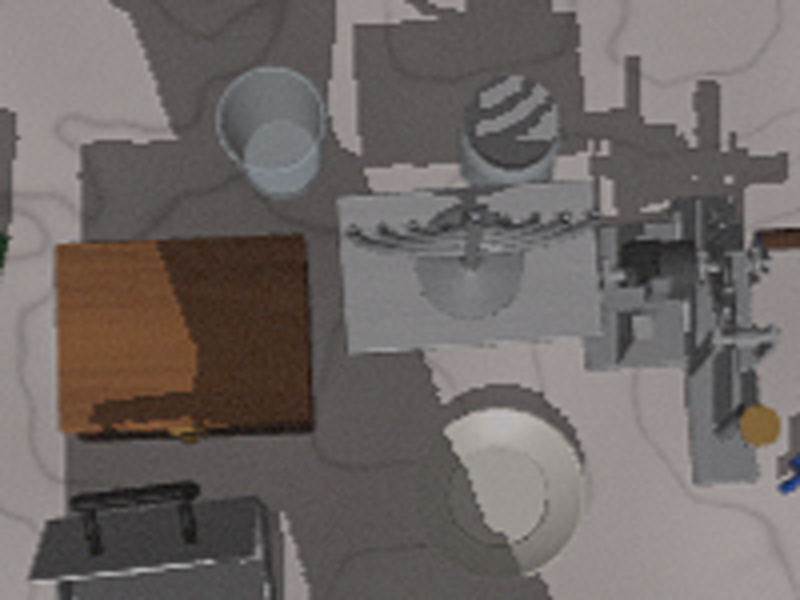

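View pics/b_side.png

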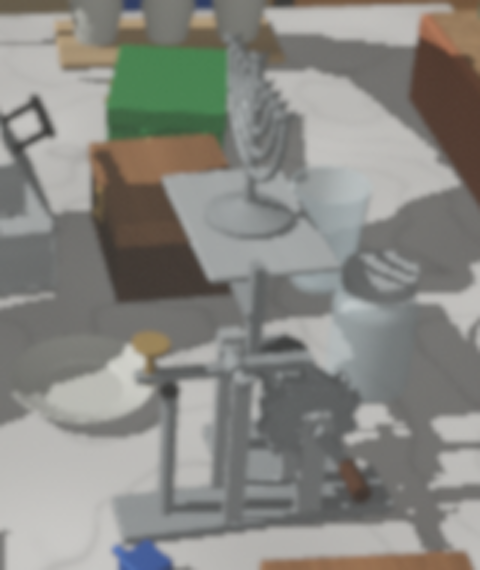

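Run:
```python
from h import *
s=cv2.imread("pics/a_side.png")
a=cv2.resize(s[145:215,310:380],None,fx=8,fy=8,interpolation=cv2.INTER_CUBIC)
cv2.imwrite("pics/c_side.png",a)
print("pad",tri((390,186.3),(340.5,224)))
T=[(214,141.2),(275.8,139),(278,187.5),(215,188)]
for h in (.083,.108):
    P=[onz("top",*t,h) for t in T]
    print(h,np.round(P,3).tolist(),[np.round(np.linalg.norm(P[i]-P[i-1]),3) for i in range(4)])
    print([np.round(proj("side",p),1).tolist() for p in P])
    P=[onz("top",*t,h) for t in [(445,125),(509,128),(507,178),(437,176)]]
    print([np.round(np.linalg.norm(P[i]-P[i-1]),3) for i in range(4)],[np.round(proj("side",p),1).tolist() for p in P])
```

```text
pad (array([ 0.4944834 , -0.1897578 ,  0.16024083]), np.float64(0.0018987052217481252))
0.083 [[0.61, 0.26, 0.083], [0.62, 0.099, 0.083], [0.492, 0.089, 0.083], [0.487, 0.252, 0.083]] [np.float64(0.124), np.float64(0.162), np.float64(0.128), np.float64(0.163)]
[[360.4, 154.9], [374.0, 182.4], [325.7, 186.1], [318.6, 157.5]]
[np.float64(0.138), np.float64(0.169), np.float64(0.134), np.float64(0.183)] [[446.9, 305.8], [481.7, 390.5], [391.1, 392.5], [369.4, 301.4]]
0.108 [[0.604, 0.256, 0.108], [0.615, 0.097, 0.108], [0.489, 0.087, 0.108], [0.484, 0.248, 0.108]] [np.float64(0.121), np.float64(0.159), np.float64(0.126), np.float64(0.16)]
[[359.3, 147.9], [372.6, 174.4], [324.7, 178.0], [317.7, 150.4]]
[np.float64(0.135), np.float64(0.166), np.float64(0.131), np.float64(0.18)] [[444.3, 292.9], [478.0, 373.8], [388.5, 375.7], [367.5, 288.7]]
```

View pics/c_side.png

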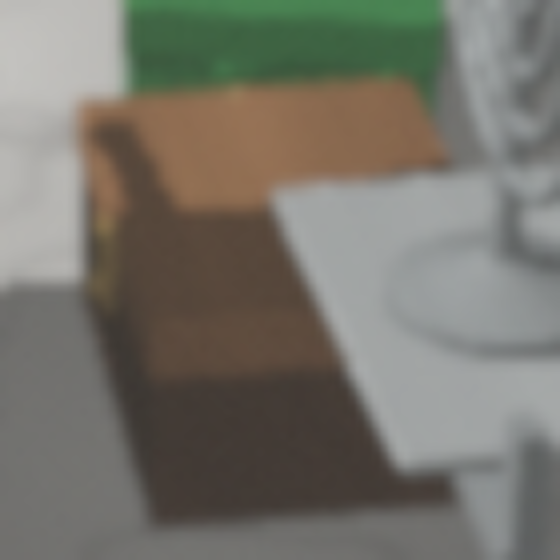

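Run:
```python
from h import *
s=cv2.imread("pics/a_side.png");t=cv2.imread("pics/a_top.png")
cv2.imwrite("pics/d_side.png",cv2.resize(s[285:400,360:490],None,fx=5,fy=5,interpolation=cv2.INTER_CUBIC))
cv2.imwrite("pics/d_top.png",cv2.resize(t[110:195,420:520],None,fx=6,fy=6,interpolation=cv2.INTER_CUBIC))
cv2.imwrite("pics/e_top.png",cv2.resize(t[120:205,205:285],None,fx=7,fy=7,interpolation=cv2.INTER_CUBIC))
print(tri((214,141.2),(361,154.7)),tri((215,188),(320,158)))
b=onz("side",328.75,210,0);print(b,[proj("side",b+[0,0,z]) for z in(.083,.108)],proj("top",b))
```

```text
(array([0.61062877, 0.26021363, 0.08356959]), np.float64(0.0018146388292567994)) (array([0.48875297, 0.25263799, 0.08085809]), np.float64(0.0038605298354052785))
[0.50280333 0.10153525 0.        ] [(np.float64(329.24296833140073), np.float64(183.48471818974966)), (np.float64(329.398706645729), np.float64(175.1080233190348))] (np.float64(275.233058712336), np.float64(187.35273985803616))
```

View pics/d_side.png

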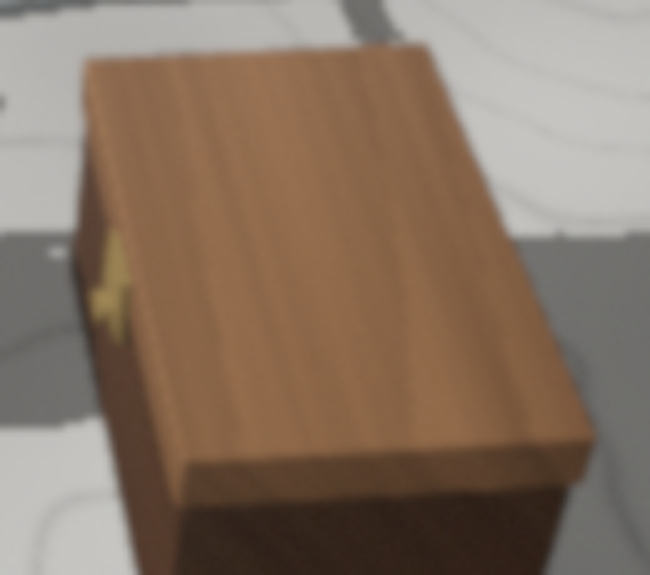

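View pics/d_top.png

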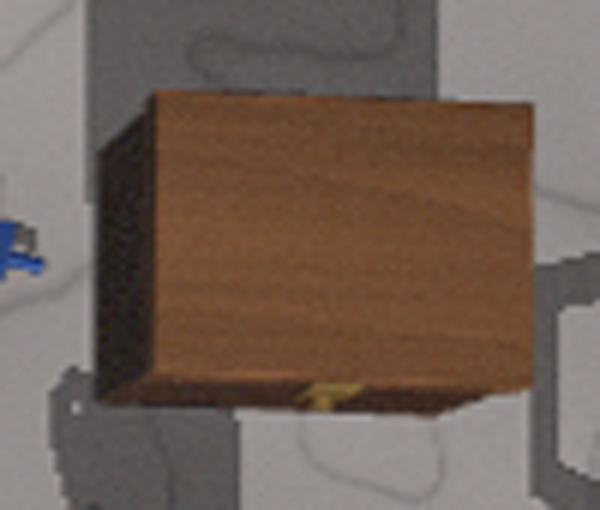

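View pics/e_top.png

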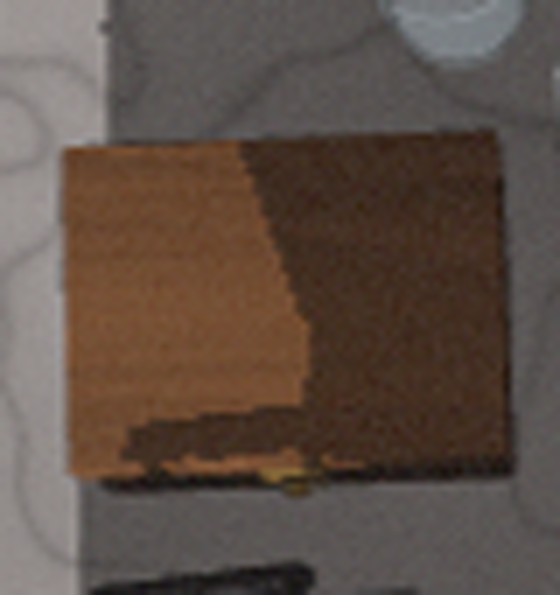

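Run:
```python
from h import *
s=cv2.imread("pics/a_side.png");t=cv2.imread("pics/a_top.png")
a=cv2.resize(s[0:140,180:300],None,fx=4,fy=4);b=cv2.resize(t[210:330,0:110],None,fx=4,fy=4)
b=cv2.resize(b,(b.shape[1]*560//b.shape[0],560));a=cv2.resize(a,(a.shape[1]*560//a.shape[0],560))
im=cv2.resize(np.hstack([a,b]),None,fx=.8,fy=.8);print(a.shape,b.shape,im.shape)
cv2.imwrite("pics/f.png",im)
print("B",tri((446,172.5),(377,297)),"A",tri((214.5,187.5),(320.5,158.3)))
print("lampbase",onz("top",54,251,0.01))
for z in (.3,.35,.4,.45): print(z,onz("top",8,253,z))
print("shade side", [onz("side",259,45,z) for z in (.3,.35,.4,.45)])
```

```text
(560, 480, 3) (560, 513, 3) (448, 794, 3)
B (array([ 0.54145421, -0.34158072,  0.10921308]), np.float64(0.003149267409434782)) A (array([0.49030384, 0.25435023, 0.07895255]), np.float64(0.003962246111078309))
lampbase [0.31176822 0.69236765 0.01      ]
0.3 [0.30968973 0.64445135 0.3       ]
0.35 [0.31082401 0.61496144 0.35      ]
0.4 [0.3119583  0.58547153 0.4       ]
0.45 [0.31309259 0.55598162 0.45      ]
shade side [array([0.31396383, 0.68944478, 0.3       ]), array([0.32483661, 0.47557454, 0.35      ]), array([0.33570939, 0.26170431, 0.4       ]), array([0.34658216, 0.04783408, 0.45      ])]
```

View pics/f.png

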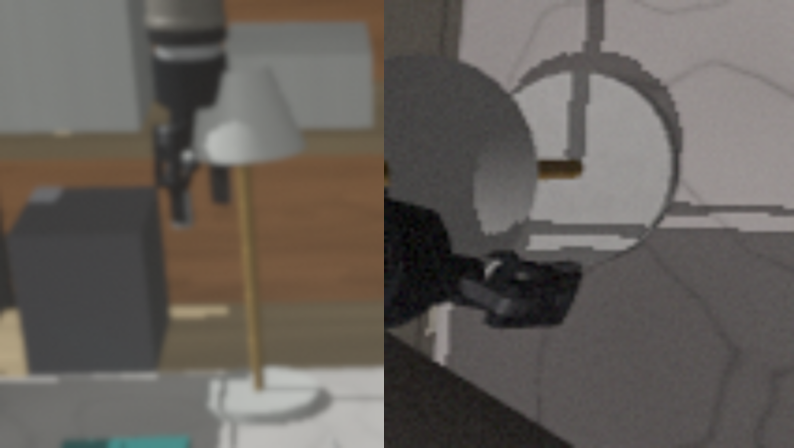

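Emit:
apply_moves(increments=[[-45, 0, 0, 0, 0, 0, 1], [-45, 0, 0, 0, 0, 0, 1], [-45, 0, 0, 0, 0, 0, 1], [0, 0, -55, 0, 0, 0, 1], [0, 0, -55, 0, 0, 0, 1], [-22, 50, 0, 0, 0, 0, 1], [-22, 50, 0, 0, 0, 0, 1], [-22, 50, 0, 0, 0, 0, 1]], grip_force=40)

```text
t: 1.15
eef_pos: [0.3158, 0.37, 0.3033]
tool_rot: [0.005, 0.829, 0.56, -0.006]
contact_force: [1.2, 0.6, 0.2]
gripper_width: 0.004
```

Emit:
apply_moves(increments=[[-38, 39, -4, 0, 0, 0, 1], [-38, 39, -4, 0, 0, 0, 1], [-38, 39, -4, 0, 0, 0, 1], [-38, 39, -4, 0, 0, 0, 1], [-38, 39, -4, 0, 0, 0, 1], [-40, 36, 0, 0, 0, 0, 1], [-40, 36, 0, 0, 0, 0, 1], [-45, 25, 0, 0, 0, 0, 1]])

```text
t: 2.15
eef_pos: [0.4731, -0.0457, 0.3291]
tool_rot: [0.005, 0.829, 0.56, -0.005]
contact_force: [0.4, 0.4, 0.3]
gripper_width: -0.0
```

Run:
```python
from h import *
o=bot.get_obs();print(o["q"],o["eef_pos"])
print("padcenter z.150/.16", onz("top",390,186.3,.15),onz("top",390,186.3,.16))
for n,z in(("lift",0),):pass
```

```text
[-0.64605375  0.00715438  0.61566826  1.86119909  0.0102941   1.27803696
  1.15423102] [ 0.47308311 -0.04568749  0.3290759 ]
padcenter z.150/.16 [ 0.49487353 -0.19139762  0.15      ] [ 0.49355836 -0.18973765  0.16      ]
```

Emit:
apply_moves(increments=[[-42, 25, 0, 0, 0, 0, 1], [-42, 25, 0, 0, 0, 0, 1], [-35, 20, 0, 0, 0, 0, 1], [0, 0, 40, 0, 0, 0, 1], [0, 0, 40, 0, 0, 0, 1], [0, 0, 30, 0, 0, 0, 1], [0, 0, 0, 0, 0, 0, 1], [0, 0, 0, 0, 0, 0, 1]])

```text
t: 3.15
eef_pos: [0.4924, -0.1944, 0.2194]
tool_rot: [0.006, 0.831, 0.556, -0.005]
contact_force: [1.2, -0.1, 0.6]
gripper_width: 0.0
```

Run:
```python
from h import *
o=bot.get_obs();print(o["q"],o["eef_pos"],o["contact_force"])
for n in ["side","top","wrist"]:
    cv2.imwrite(f"pics/g_{n}.png",imaging.read_camera(n)[:,:,::-1])
```

```text
[-0.38425683  0.2521925   0.75980555  1.91715351 -0.18313172  1.04221253
  1.63044097] [ 0.49242249 -0.19436054  0.2194274 ] [ 1.22374312 -0.07577346  0.57931437]
```

View pics/g_side.png

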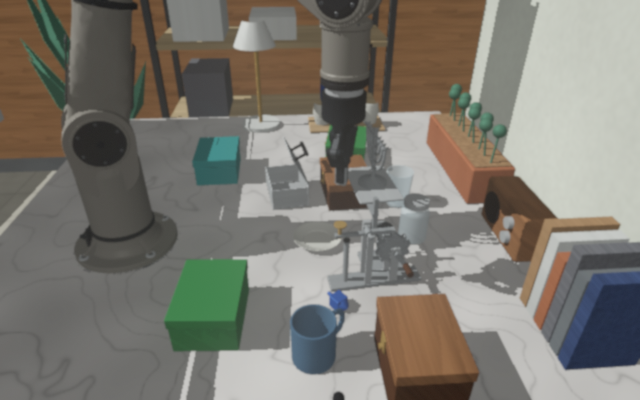

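View pics/g_wrist.png

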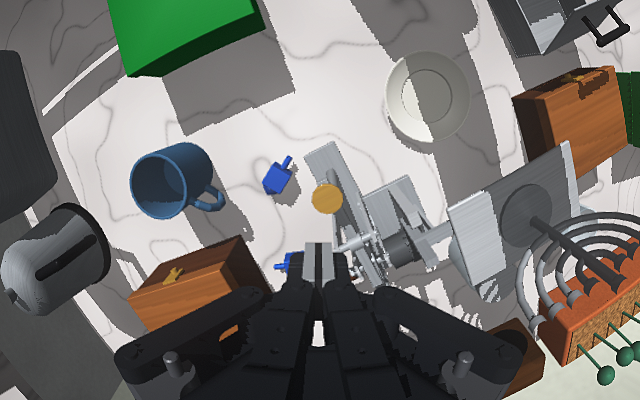

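View pics/g_top.png

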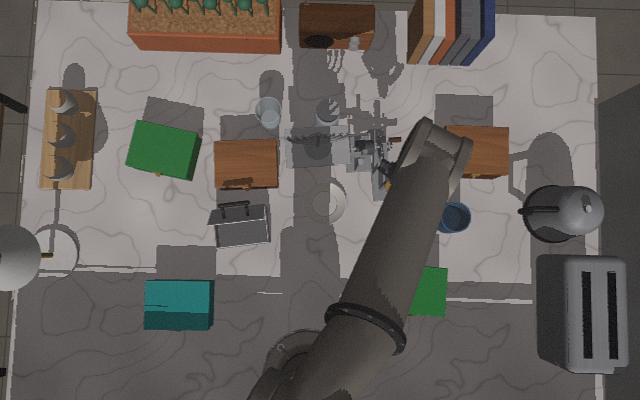

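```bash
cat >> h.py <<'E'
def wray(u,v,c):
    K=c["K"];E=np.array(c["extrinsics"]);x=np.array([u-K[0][2],v-K[1][2]]);r=np.linalg.norm(x);th=r/K[0][0]
    d=np.r_[np.sin(th)*x/r,np.cos(th)];return E[:3,3],E[:3,:3]@d
E
python3 - <<'E'
from h import *
c=imaging.get_calibration("wrist")
im=cv2.imread("pics/g_wrist.png");h=cv2.cvtColor(im,cv2.COLOR_BGR2HSV)
m=cv2.inRange(h,(12,90,100),(32,255,255))[170:225,300:350]
u,v=[x.mean()+k for x,k in zip(np.nonzero(m)[::-1],(300,170))];print(u,v,m.sum()/255)
o,d=wray(u,v,c)
for z in(.14,.15,.16): print(o+d*(z-o[2])/d[2])
ot,dt=ray("top",390,186.3);s=np.linalg.lstsq(np.c_[dt,-d],o-ot,rcond=None)[0];print(ot+s[0]*dt,o+s[1]*d)
ot,dt=ray("side",340.5,224);s=np.linalg.lstsq(np.c_[dt,-d],o-ot,rcond=None)[0];print(ot+s[0]*dt,o+s[1]*d)
E
```

```text
327.12955465587044 198.387314439946 741.0
[ 0.50149247 -0.18943418  0.14      ]
[ 0.49841571 -0.18834977  0.15      ]
[ 0.49533895 -0.18726537  0.16      ]
[ 0.49174925 -0.18745424  0.17375567] [ 0.49121232 -0.18581094  0.17341227]
[ 0.49575709 -0.18741003  0.15866353] [ 0.49575074 -0.1874105   0.15866163]
```

Emit:
apply_moves(increments=[[6, 0, 30, 0, 0, 0, 1], [0, 0, 15, 0, 0, 0, 1], [0, 0, 5, 0, 0, 0, 1], [0, 0, 1, 0, 0, 0, 1], [0, 0, 1, 0, 0, 0, 1], [0, 0, 0, 0, 0, 0, 1], [0, 0, 0, 0, 0, 0, 1], [0, 0, 0, 0, 0, 0, 1]])

```text
t: 4.3
eef_pos: [0.499, -0.1908, 0.1715]
tool_rot: [0.009, 0.831, 0.556, -0.0]
contact_force: [-0.1, -0.1, -0.5]
gripper_width: -0.001
```

Run:
```python
from h import *
o=bot.get_obs();print(o["t"],o["eef_pos"],o["contact_force"])
a=imaging.read_camera("wrist")[:,:,::-1];b=imaging.read_camera("side")[:,:,::-1]
cv2.imwrite("pics/i.png",np.hstack([cv2.resize(a[120:300,260:440],(400,400)),cv2.resize(b[150:290,310:450],(400,400))]))
```

```text
4.3 [ 0.49896444 -0.1908497   0.17148994] [-0.1128799  -0.14855627 -0.45410825]
```

View pics/i.png

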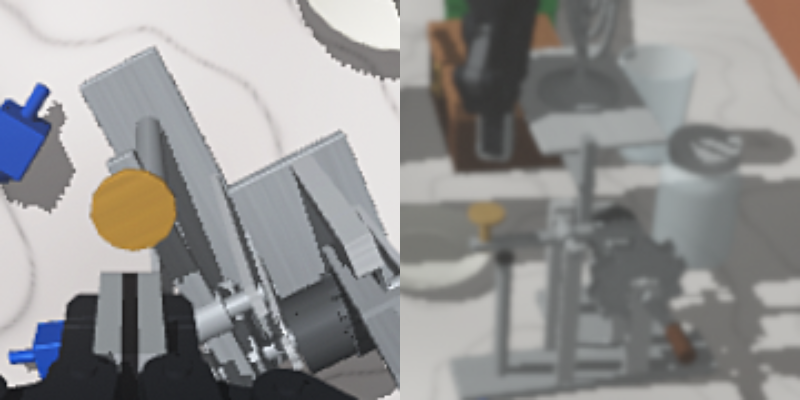

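Run:
```python
from h import *
c=imaging.get_calibration("wrist");o=bot.get_obs();p=o["eef_pos"]
def wproj(p):
    K=c["K"];E=np.array(c["extrinsics"]);q=E[:3,:3].T@(p-E[:3,3]);r=np.hypot(*q[:2]);th=np.arctan2(r,q[2]);return K[0][0]*th*q[:2]/r+[K[0][2],K[1][2]]
for z in(.1715,.16,.15):
    P=np.r_[p[:2],z];print(z,wproj(P),proj("side",P))
oo,d=wray(260+132.5*.45,120+209*.45,c)
for z in(.14,.15,.16): print(oo+d*(z-oo[2])/d[2])
```

```text
0.1715 [316.65468574 228.12096456] (np.float64(342.51167314813154), np.float64(219.57520420057267))
0.16 [316.90968116 221.0355753 ] (np.float64(342.327114751935), np.float64(224.38463863237115))
0.15 [317.11098085 215.44394757] (np.float64(342.16866494758966), np.float64(228.51370542334374))
[ 0.50224081 -0.19037661  0.14      ]
[ 0.49862478 -0.18882727  0.15      ]
[ 0.49500876 -0.18727793  0.16      ]
```

Run:
```python
from h import *
a=imaging.read_camera("wrist")[:,:,::-1];b=imaging.read_camera("side")[:,:,::-1]
cv2.imwrite("pics/j.png",np.hstack([cv2.resize(a[180:260,280:360],(400,400),interpolation=2),cv2.resize(b[160:240,310:390],(400,400),interpolation=2)]))
```

```text
(no output)
```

View pics/j.png

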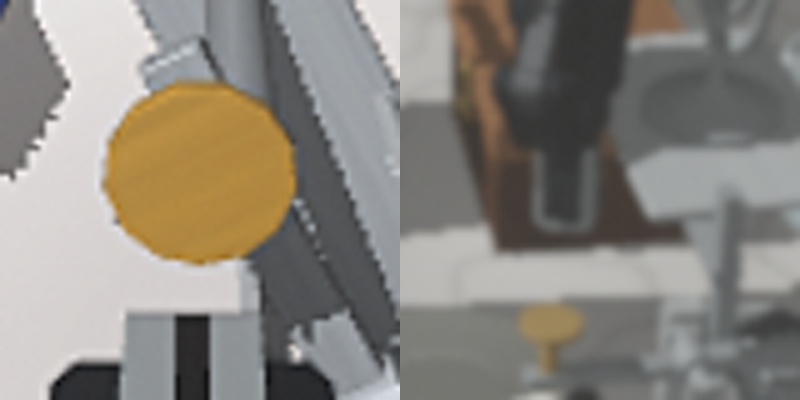

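Run:
```python
from h import *
c=imaging.get_calibration("wrist");print(bot.get_obs()["eef_pos"],np.array(c["extrinsics"]).round(3).tolist())
o,d=wray(319,242.6,c);ot,dt=ray("side",343,206.5);s=np.linalg.lstsq(np.c_[dt,-d],o-ot,rcond=None)[0];print(ot+s[0]*dt,o+s[1]*d)
```

```text
[ 0.49887312 -0.19081557  0.17134144] [[0.382, 0.877, 0.291, 0.427], [0.924, -0.359, -0.132, -0.158], [-0.011, 0.32, -0.948, 0.349], [0.0, 0.0, 0.0, 1.0]]
[ 0.49938392 -0.18749296  0.19978899] [ 0.49630738 -0.18792745  0.19845113]
```

Emit:
apply_moves(increments=[[1, -3, 2, 0, 0, 0, 1], [0, 0, 2, 0, 0, 0, 1], [0, 0, 2, 0, 0, 0, 1], [0, 0, 2, 0, 0, 0, 1], [0, 0, 1, 0, 0, 0, 1], [0, 0, 1, 0, 0, 0, 1], [0, 0, 1, 0, 0, 0, 1], [0, 0, 0, 0, 0, 0, 1]])

```text
t: 5.5
eef_pos: [0.4963, -0.1887, 0.1593]
tool_rot: [0.009, 0.831, 0.556, -0.001]
contact_force: [-0.0, -0.3, 0.4]
gripper_width: -0.001
```

Emit:
apply_moves(increments=[[0, 0, 1, 0, 0, 0, 1], [0, 0, 1, 0, 0, 0, 1], [0, 0, 1, 0, 0, 0, 1], [0, 0, 1, 0, 0, 0, 1], [0, 0, 1, 0, 0, 0, 1], [0, 0, 1, 0, 0, 0, 1], [0, 0, 1, 0, 0, 0, 1], [0, 0, 0, 0, 0, 0, 1]])

```text
t: 6.5
eef_pos: [0.4964, -0.1888, 0.1518]
tool_rot: [0.009, 0.831, 0.556, -0.001]
contact_force: [-0.2, 0.1, -0.3]
gripper_width: -0.001
```

Run:
```python
from h import *
a=imaging.read_camera("wrist")[:,:,::-1];b=imaging.read_camera("side")[:,:,::-1]
cv2.imwrite("pics/k.png",np.hstack([cv2.resize(a[180:260,280:360],(400,400),interpolation=2),cv2.resize(b[160:240,310:390],(400,400),interpolation=2)]))
o=bot.get_obs();print(o["eef_pos"],o["contact_force"])
```

```text
[ 0.49645505 -0.18889583  0.15191814] [-0.17448502 -0.19374198 -0.26683459]
```

View pics/k.png

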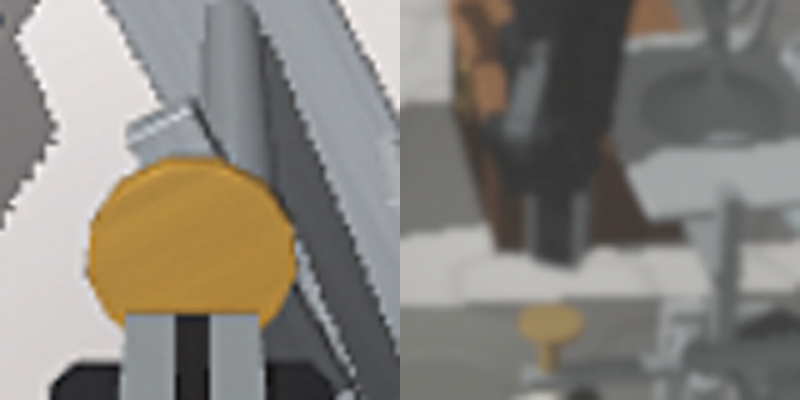

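Emit:
apply_moves(increments=[[0, 0, 4, 0, 0, 0, 1], [0, 0, 3, 0, 0, 0, 1], [0, 0, 2, 0, 0, 0, 1], [0, 0, 1, 0, 0, 0, 1], [0, 0, 1, 0, 0, 0, 1], [0, 0, 1, 0, 0, 0, 1], [0, 0, 1, 0, 0, 0, 1], [0, 0, 1, 0, 0, 0, 1]])

```text
t: 7.6
eef_pos: [0.4967, -0.1891, 0.137]
tool_rot: [0.009, 0.831, 0.556, -0.0]
contact_force: [0.1, 0.4, 0.0]
gripper_width: 0.001
```

Emit:
apply_moves(increments=[[0, 0, 1, 0, 0, 0, 1], [0, 0, 1, 0, 0, 0, 1], [0, 0, 1, 0, 0, 0, 1], [0, 0, 1, 0, 0, 0, 1], [0, 0, 0.5, 0, 0, 0, 1], [0, 0, 0.5, 0, 0, 0, 1], [0, 0, 0, 0, 0, 0, 1], [0, 0, 0, 0, 0, 0, 1]])

```text
t: 8.6
eef_pos: [0.4967, -0.1892, 0.1316]
tool_rot: [0.009, 0.831, 0.556, -0.0]
contact_force: [0.1, 0.5, 0.1]
gripper_width: -0.001
```

Run:
```python
from h import *
a=imaging.read_camera("wrist")[:,:,::-1];b=imaging.read_camera("side")[:,:,::-1]
cv2.imwrite("pics/l.png",np.hstack([cv2.resize(a[180:260,280:360],(400,400),interpolation=2),cv2.resize(b[160:240,310:390],(400,400),interpolation=2)]))
o=bot.get_obs();print(o["eef_pos"],o["contact_force"])
```

```text
[ 0.49675068 -0.1891885   0.13162298] [-0.55617883  0.56026623 -0.17441737]
```

View pics/l.png

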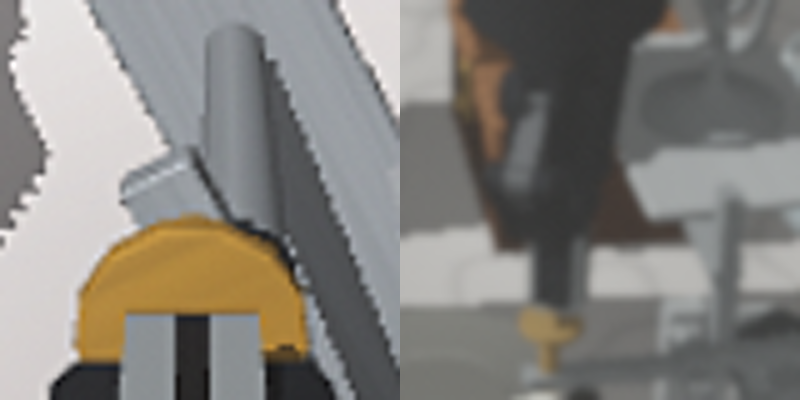

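Emit:
apply_moves(increments=[[-1, -4, 0, 0, 0, 0, 1], [0, 0, 0.5, 0, 0, 0, 1], [0, 0, 0.5, 0, 0, 0, 1], [0, 0, 0.5, 0, 0, 0, 1], [0, 0, 0.5, 0, 0, 0, 1], [0, 0, 0.5, 0, 0, 0, 1], [0, 0, 0.5, 0, 0, 0, 1], [0, 0, 0, 0, 0, 0, 1]])

```text
t: 9.7
eef_pos: [0.4924, -0.1886, 0.1284]
tool_rot: [0.009, 0.831, 0.556, -0.0]
contact_force: [-0.6, 0.4, 0.6]
gripper_width: 0.007
```

Emit:
apply_moves(increments=[[0, 0, 0.5, 0, 0, 0, 1], [0, 0, 0.5, 0, 0, 0, 1], [0, 0, 0.5, 0, 0, 0, 1], [0, 0, 0.5, 0, 0, 0, 1], [0, 0, 0.5, 0, 0, 0, 1], [0, 0, 0.5, 0, 0, 0, 1], [0, 0, 0, 0, 0, 0, 1], [0, 0, 0, 0, 0, 0, 1]])

```text
t: 10.7
eef_pos: [0.4924, -0.1886, 0.1251]
tool_rot: [0.009, 0.831, 0.556, -0.0]
contact_force: [0.0, 0.7, 0.0]
gripper_width: -0.002
```

Run:
```python
from h import *
o=bot.get_obs();print(o["eef_pos"],o["contact_force"])
b=imaging.read_camera("side")[:,:,::-1];cv2.imwrite("pics/m_s.png",b)
cv2.imwrite("pics/m.png",cv2.resize(b[160:280,310:430],(600,600),interpolation=2))
```

```text
[ 0.49244743 -0.18864576  0.12513255] [0.02293965 0.72003309 0.0307415 ]
```

View pics/m.png

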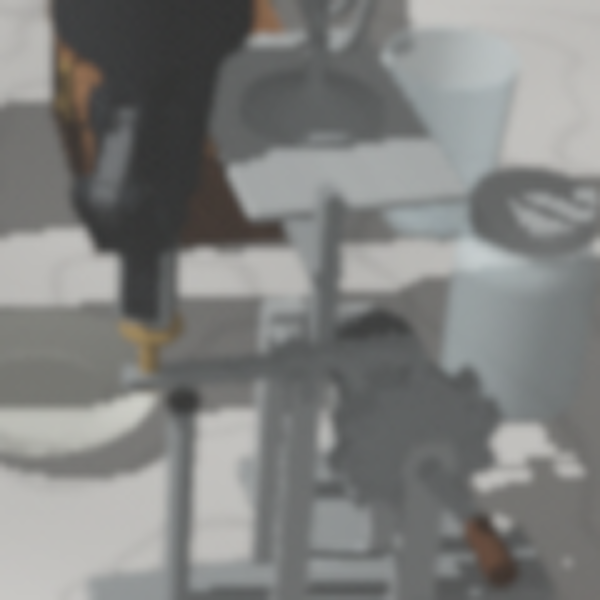

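Emit:
apply_moves(increments=[[0, 0, 0.5, 0, 0, 0, 1], [0, 0, 0.5, 0, 0, 0, 1], [0, 0, 0.5, 0, 0, 0, 1], [0, 0, 0.5, 0, 0, 0, 1], [0, 0, 0.5, 0, 0, 0, 1], [0, 0, 0.5, 0, 0, 0, 1], [0, 0, 0.5, 0, 0, 0, 1], [0, 0, 0, 0, 0, 0, 1]])

```text
t: 11.75
eef_pos: [0.4921, -0.1887, 0.1232]
tool_rot: [0.008, 0.831, 0.556, 0.0]
contact_force: [-0.5, 1.1, 3.1]
gripper_width: -0.004
```

Run:
```python
from h import *
o=bot.get_obs();print(o["eef_pos"],o["contact_force"],o["joint_torque"])
b=imaging.read_camera("side")[:,:,::-1];a=imaging.read_camera("wrist")[:,:,::-1]
cv2.imwrite("pics/n.png",np.hstack([cv2.resize(a[180:260,280:360],(400,400),interpolation=2),cv2.resize(b[190:260,310:380],(400,400),interpolation=2)]))
```

```text
[ 0.4921397  -0.18865876  0.12321737] [-0.48323259  1.10157607  3.06500992] [ 9.46490862e-02 -3.78702414e+01  7.32501090e+00 -2.22341681e+01
  3.34754668e-02 -3.78927821e-01  2.07063043e-03]
```

View pics/n.png

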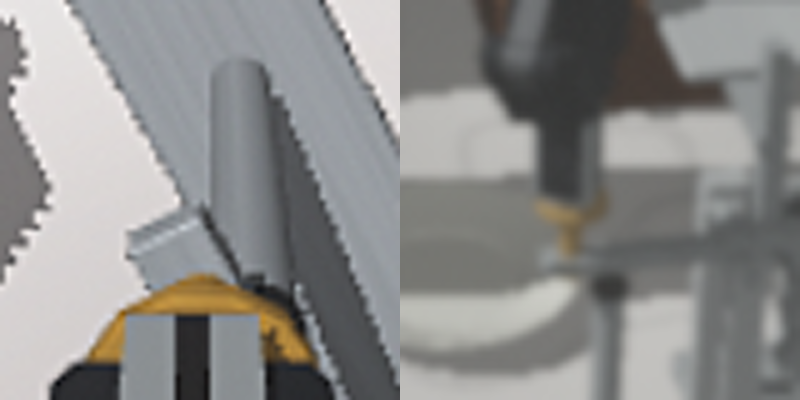

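```bash
cat >> h.py <<'E'
REF=cv2.imread("pics/m_s.png")
def shelf():
    t0=bot.get_obs()
    im=np.ascontiguousarray(imaging.read_camera("side")[:,:,::-1]);out=[]
    P=np.array([.57,-.08,.146]);r0=proj("side",P)[1]
    for (x0,x1,y0,y1) in [(356,396,184,206),(366,388,128,180)]:
        T=REF[y0:y1,x0:x1];S=im[y0-3:y1+40,x0-4:x1+5]
        R=cv2.matchTemplate(S,T,cv2.TM_CCOEFF_NORMED);_,v,_,l=cv2.minMaxLoc(R)
        y=l[1];c=R[:,l[0]];off=0
        if 0<y<len(c)-1: off=.5*(c[y-1]-c[y+1])/(c[y-1]-2*c[y]+c[y+1])
        dv=y+off-3
        k=(proj("side",P-[0,0,.03])[1]-r0)/30
        out.append((round(dv/k,1),round(float(v),2)))
    print("t",t0["t"],"z",t0["eef_pos"].round(4),"F",t0["contact_force"].round(1),"sink",out);return im
E
python3 -c "
from h import *
shelf()"
```

```text
t 11.85 z [ 0.4921 -0.1887  0.1231] F [-0.6  0.9  2.9] sink [(np.float64(-0.0), 1.0), (np.float64(-0.1), 1.0)]
```

Emit:
apply_moves(increments=[[0, 0, 1, 0, 0, 0, 1], [0, 0, 1, 0, 0, 0, 1], [0, 0, 1, 0, 0, 0, 1], [0, 0, 1, 0, 0, 0, 1], [0, 0, 1, 0, 0, 0, 1], [0, 0, 1, 0, 0, 0, 1], [0, 0, 0, 0, 0, 0, 1], [0, 0, 0, 0, 0, 0, 1]])

```text
t: 12.9
eef_pos: [0.49, -0.1888, 0.1184]
tool_rot: [0.006, 0.832, 0.555, -0.001]
contact_force: [-1.4, 0.5, 4.2]
gripper_width: 0.001
```

```bash
python3 -c "
from h import *
shelf()"
```

```text
t 12.9 z [ 0.49   -0.1888  0.1184] F [-1.4  0.5  4.2] sink [(np.float64(-0.3), 0.99), (np.float64(-0.2), 1.0)]
```

Emit:
apply_moves(increments=[[0, 0, 1, 0, 0, 0, 1], [0, 0, 1, 0, 0, 0, 1], [0, 0, 1, 0, 0, 0, 1], [0, 0, 1, 0, 0, 0, 1], [0, 0, 0.5, 0, 0, 0, 1], [0, 0, 0, 0, 0, 0, 1], [0, 0, 0, 0, 0, 0, 1], [0, 0, 0, 0, 0, 0, 1]])

```text
t: 13.95
eef_pos: [0.4882, -0.189, 0.1135]
tool_rot: [0.005, 0.832, 0.555, -0.002]
contact_force: [-2.2, 2.2, 3.0]
gripper_width: 0.001
```

```bash
python3 -c "
from h import *
shelf()"
```

```text
t 13.95 z [ 0.4882 -0.189   0.1135] F [-2.2  2.2  3. ] sink [(np.float64(7.4), 0.97), (np.float64(5.1), 0.94)]
```

Emit:
apply_moves(increments=[[0, 0, 0, 0, 0, 0, 1], [0, 0, 0, 0, 0, 0, 1], [0, 0, 0, 0, 0, 0, 1], [0, 0, 0, 0, 0, 0, 1], [0, 0, 0, 0, 0, 0, 1], [0, 0, 0, 0, 0, 0, 1], [0, 0, 0, 0, 0, 0, 1], [0, 0, 0, 0, 0, 0, 1]])

```text
t: 15.0
eef_pos: [0.4883, -0.189, 0.1135]
tool_rot: [0.005, 0.832, 0.555, -0.002]
contact_force: [-2.3, -0.2, 3.1]
gripper_width: -0.0
```

```bash
python3 -c "
from h import *
im=shelf();cv2.imwrite('pics/o.png',cv2.resize(im[110:290,310:430],(400,600),interpolation=2))"
```

```text
t 15.0 z [ 0.4883 -0.189   0.1135] F [-2.3 -0.2  3.1] sink [(np.float64(17.8), 0.72), (np.float64(17.4), 0.8)]
```

View pics/o.png

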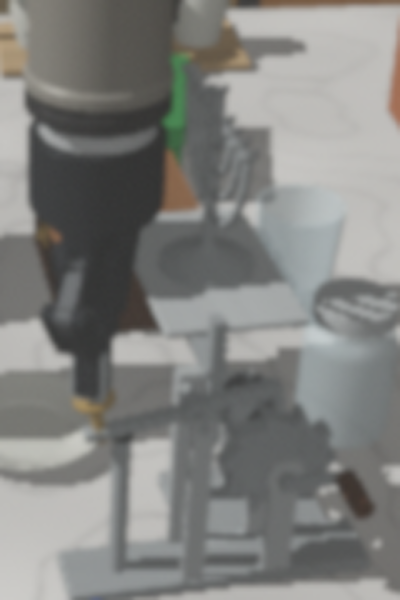

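Emit:
apply_moves(increments=[[0, 0, 0, 0, 0, 0, 1], [0, 0, 0, 0, 0, 0, 1], [0, 0, 0, 0, 0, 0, 1], [0, 0, 0, 0, 0, 0, 1], [0, 0, 0, 0, 0, 0, 1], [0, 0, 0, 0, 0, 0, 1], [0, 0, 0, 0, 0, 0, 1], [0, 0, 0, 0, 0, 0, 1]])

```text
t: 16.05
eef_pos: [0.4882, -0.189, 0.1135]
tool_rot: [0.005, 0.832, 0.555, -0.002]
contact_force: [-1.1, 1.0, 3.1]
gripper_width: -0.002
```

```bash
python3 -c "
from h import *
im=shelf();cv2.imwrite('pics/p_s.png',im)"
```

```text
t 16.05 z [ 0.4882 -0.189   0.1135] F [-1.1  1.   3.1] sink [(np.float64(28.9), 0.61), (np.float64(27.1), 0.66)]
```

```bash
python3 -c "
from h import *
a=cv2.imread('pics/m_s.png');b=cv2.imread('pics/p_s.png')
cv2.imwrite('pics/q.png',np.hstack([cv2.resize(x[120:240,345:420],(375,600),interpolation=2) for x in(a,b)]))
for s in (0,12.6,25.2,37.8,50.4,56.7,63): print(s,[np.round(proj('side',(X,Y,.1458-s/1000)),1).tolist() for X,Y in ((.53,-.08),(.63,-.08))])"
```

```text
0 [[350.0, 199.8], [394.9, 198.1]]
12.6 [[349.8, 204.7], [394.4, 202.9]]
25.2 [[349.6, 209.4], [393.9, 207.6]]
37.8 [[349.4, 214.1], [393.4, 212.3]]
50.4 [[349.1, 218.7], [392.9, 216.9]]
56.7 [[349.0, 221.0], [392.6, 219.2]]
63 [[348.9, 223.3], [392.4, 221.5]]
```

View pics/q.png

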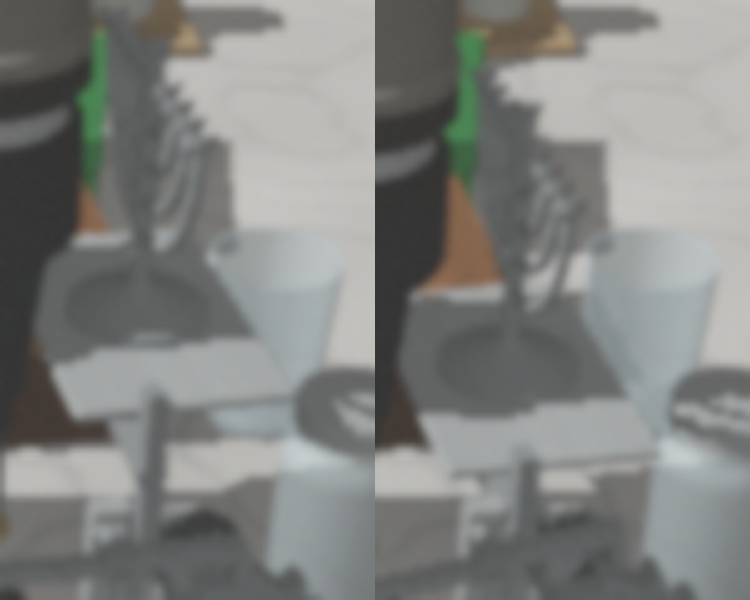

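Emit:
apply_moves(increments=[[0, 0, 0, 0, 0, 0, 1], [0, 0, 0, 0, 0, 0, 1], [0, 0, 0, 0, 0, 0, 1], [0, 0, 0, 0, 0, 0, 1], [0, 0, 0, 0, 0, 0, 1], [0, 0, 0, 0, 0, 0, 1], [0, 0, 0, 0, 0, 0, 1], [0, 0, 0, 0, 0, 0, 1]])

```text
t: 17.1
eef_pos: [0.4882, -0.189, 0.1135]
tool_rot: [0.005, 0.832, 0.555, -0.002]
contact_force: [-2.5, -0.0, 2.7]
gripper_width: -0.002
```

```bash
python3 -c "
from h import *
im=shelf();cv2.imwrite('pics/r_s.png',im)
a=cv2.imread('pics/m_s.png');b=cv2.imread('pics/r_s.png')
cv2.imwrite('pics/r.png',np.hstack([cv2.resize(x[120:240,345:420],(375,600),interpolation=2) for x in(a,b)]))"
```

```text
t 17.1 z [ 0.4882 -0.189   0.1135] F [-2.5 -0.   2.7] sink [(np.float64(44.7), 0.75), (np.float64(2.4), 0.62)]
```

View pics/r.png

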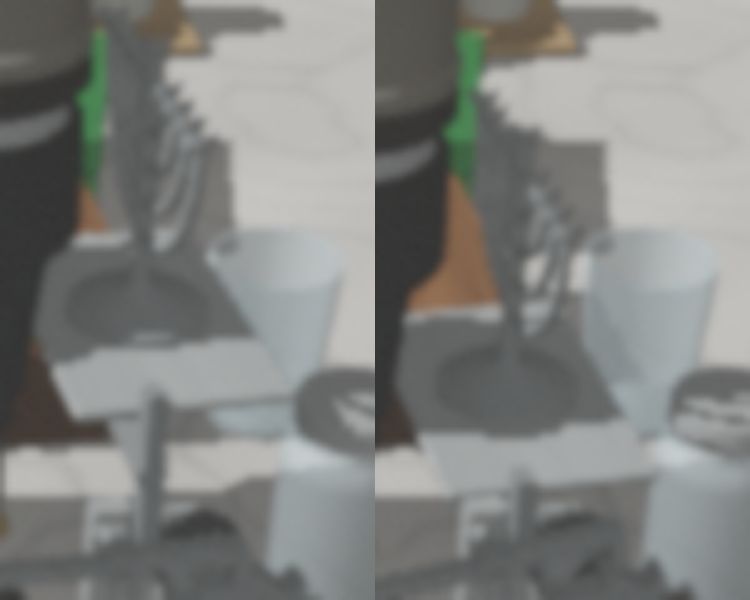

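Emit:
apply_moves(increments=[[0, 0, 0, 0, 0, 0, 1], [0, 0, 0, 0, 0, 0, 1], [0, 0, -15, 0, 0, 0, 1], [0, 0, -5, 0, 0, 0, 1], [0, 0, 0, 0, 0, 0, 1], [0, 0, 0, 0, 0, 0, 1], [0, 0, 0, 0, 0, 0, 1], [0, 0, 0, 0, 0, 0, 1]])

```text
t: 18.15
eef_pos: [0.4895, -0.1886, 0.135]
tool_rot: [0.006, 0.832, 0.555, -0.001]
contact_force: [-0.1, -1.2, 0.7]
gripper_width: -0.0
```

```bash
python3 -c "
from h import *
im=shelf();cv2.imwrite('pics/s_s.png',im)
t=imaging.read_camera('top')[:,:,::-1];cv2.imwrite('pics/s_t.png',t)
w=imaging.read_camera('wrist')[:,:,::-1];cv2.imwrite('pics/s_w.png',w)
a=cv2.imread('pics/m_s.png');b=cv2.imread('pics/s_s.png')
cv2.imwrite('pics/s.png',np.hstack([cv2.resize(x[120:240,345:420],(375,600),interpolation=2) for x in(a,b)]))
print(bot.get_obs()['eef_pos'])"
```

```text
t 18.15 z [ 0.4895 -0.1886  0.135 ] F [-0.1 -1.2  0.7] sink [(np.float64(51.8), 0.76), (np.float64(4.1), 0.56)]
[ 0.48951066 -0.18868988  0.1350628 ]
```

View pics/s.png

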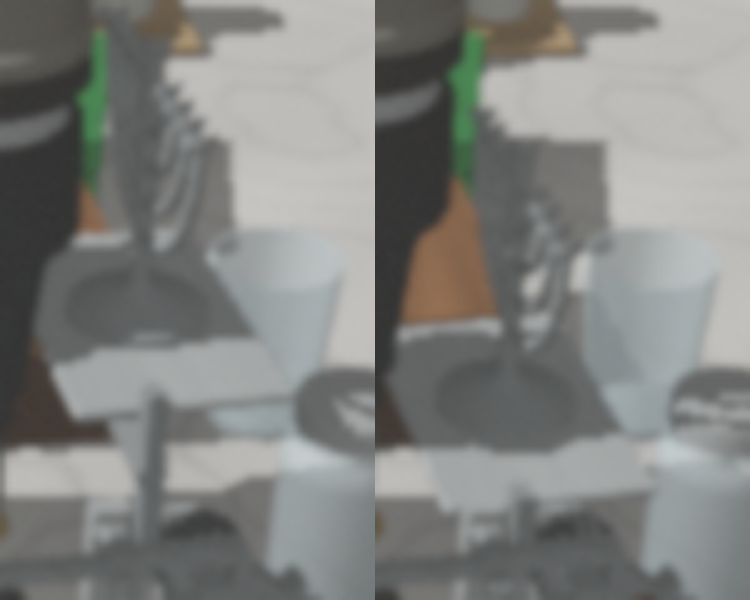

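View pics/s_s.png

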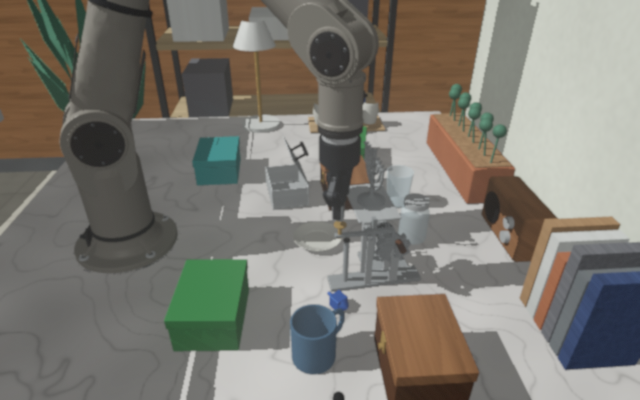

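View pics/s_w.png

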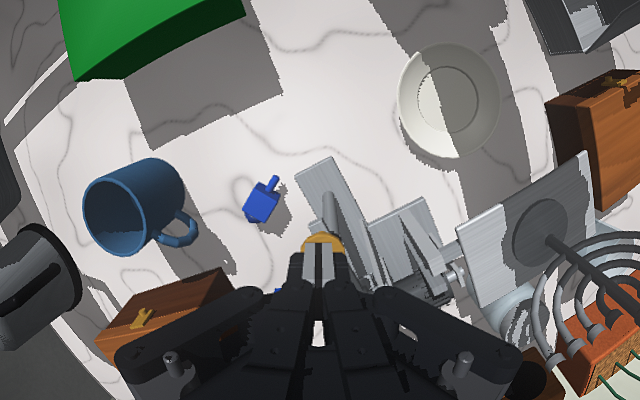

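Emit:
apply_moves(increments=[[0, 0, 5, 0, 0, 0, 1], [0, 0, 4, 0, 0, 0, 1], [0, 0, 2, 0, 0, 0, 1], [0, 0, 1, 0, 0, 0, 1], [0, 0, 1, 0, 0, 0, 1], [0, 0, 1, 0, 0, 0, 1], [0, 0, 1, 0, 0, 0, 1], [0, 0, 0, 0, 0, 0, 1]])

```text
t: 19.3
eef_pos: [0.4879, -0.1889, 0.1205]
tool_rot: [0.004, 0.832, 0.555, -0.001]
contact_force: [-1.2, -0.6, 2.5]
gripper_width: -0.005
```

```bash
python3 -c "
from h import *
im=shelf();cv2.imwrite('pics/t_s.png',im);a=cv2.imread('pics/s_s.png')
print(np.abs(a[150:235,375:400].astype(int)-im[150:235,375:400]).mean())"
```

```text
t 19.3 z [ 0.4879 -0.1889  0.1205] F [-1.2 -0.6  2.5] sink [(np.float64(51.2), 0.76), (np.float64(4.1), 0.56)]
1.0213333333333334
```

Emit:
apply_moves(increments=[[0, 0, 1.5, 0, 0, 0, 1], [0, 0, 1.5, 0, 0, 0, 1], [0, 0, 1, 0, 0, 0, 1], [0, 0, 1, 0, 0, 0, 1], [0, 0, 1, 0, 0, 0, 1], [0, 0, 0.5, 0, 0, 0, 1], [0, 0, 0, 0, 0, 0, 1], [0, 0, 0, 0, 0, 0, 1]])

```text
t: 20.35
eef_pos: [0.4856, -0.1891, 0.1144]
tool_rot: [0.002, 0.832, 0.554, -0.002]
contact_force: [-1.9, 0.5, 2.1]
gripper_width: 0.002
```

```bash
python3 -c "
from h import *
im=shelf();cv2.imwrite('pics/u_s.png',im)
a=cv2.imread('pics/s_s.png')
print(np.abs(a[150:235,375:400].astype(int)-im[150:235,375:400]).mean())
cv2.imwrite('pics/u.png',np.hstack([cv2.resize(x[120:240,345:420],(375,600),interpolation=2) for x in(a,im)]))"
```

```text
t 20.35 z [ 0.4856 -0.1891  0.1144] F [-1.9  0.5  2.1] sink [(np.float64(55.7), 0.76), (np.float64(3.8), 0.54)]
5.568156862745098
```

View pics/u.png

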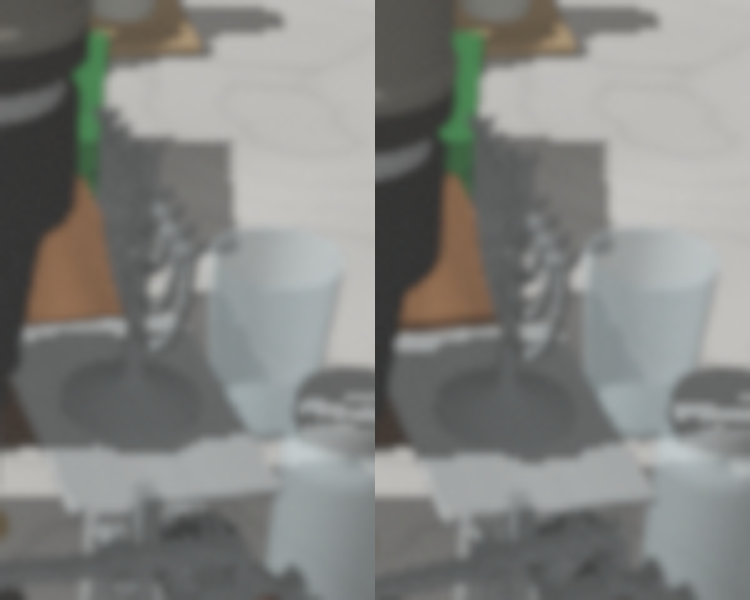

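Sinking again, about 4–5 mm below tooth 4 (shelf front edge moved ~8–10 crop px): release now.

Emit:
apply_moves(increments=[[0, 0, -20, 0, 0, 0, 1], [0, 0, -20, 0, 0, 0, 1], [0, 0, -10, 0, 0, 0, 1], [0, 0, 0, 0, 0, 0, 1], [0, 0, 0, 0, 0, 0, 1], [0, 0, 0, 0, 0, 0, 1], [0, 0, 0, 0, 0, 0, 1], [0, 0, 0, 0, 0, 0, 1]])

```text
t: 21.4
eef_pos: [0.4855, -0.1882, 0.1631]
tool_rot: [0.002, 0.832, 0.555, -0.003]
contact_force: [0.2, 0.3, -0.4]
gripper_width: 0.001
```

```bash
python3 -c "
from h import *
im=shelf();cv2.imwrite('pics/v_s.png',im)
a=cv2.imread('pics/s_s.png')
cv2.imwrite('pics/v.png',np.hstack([cv2.resize(x[120:240,345:420],(375,600),interpolation=2) for x in(a,im)]))"
```

```text
t 21.4 z [ 0.4855 -0.1882  0.1631] F [ 0.2  0.3 -0.4] sink [(np.float64(61.8), 0.69), (np.float64(3.6), 0.54)]
```

View pics/v.png

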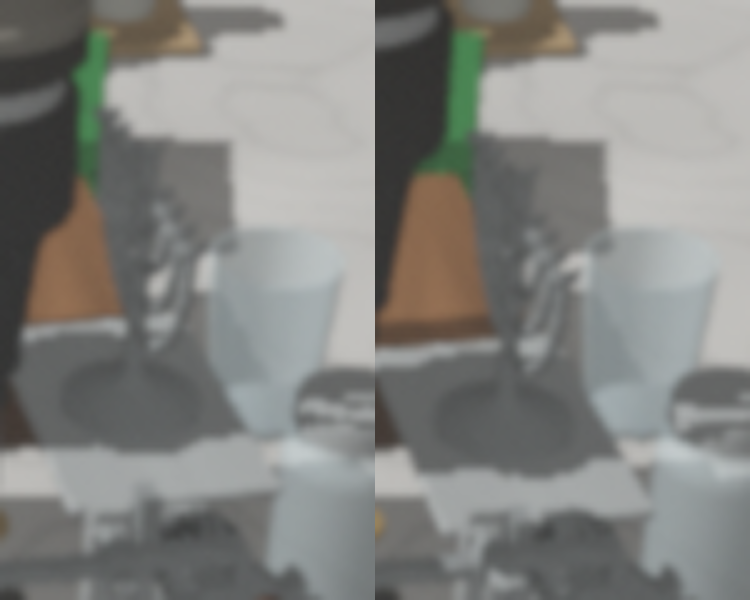

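Emit:
apply_moves(increments=[[0, 0, -40, 0, 0, 0, 1], [0, 0, -40, 0, 0, 0, 1], [-40, -10, -20, 0, 0, 0, 1], [-40, -10, 0, 0, 0, 0, 1], [-30, -10, 0, 0, 0, 0, 1], [0, 0, 0, 0, 0, 0, 1], [0, 0, 0, 0, 0, 0, 1], [0, 0, 0, 0, 0, 0, 1]])

```text
t: 22.45
eef_pos: [0.4151, -0.2788, 0.2672]
tool_rot: [0.002, 0.831, 0.556, -0.003]
contact_force: [1.9, -1.0, -0.1]
gripper_width: 0.001
```

```bash
python3 -c "
from h import *
im=shelf();cv2.imwrite('pics/w_s.png',im)
t=np.ascontiguousarray(imaging.read_camera('top')[:,:,::-1]);cv2.imwrite('pics/w_t.png',t)
cv2.imwrite('pics/w1.png',cv2.resize(im[110:290,300:440],(560,600)*1 if 0 else (466,600),interpolation=2))
cv2.imwrite('pics/w2.png',cv2.resize(t[80:205,205:405],(800,500),interpolation=2))"
```

```text
t 22.45 z [ 0.4151 -0.2788  0.2672] F [ 1.9 -1.  -0.1] sink [(np.float64(-7.9), 0.53), (np.float64(97.4), 0.58)]
```

View pics/w1.png

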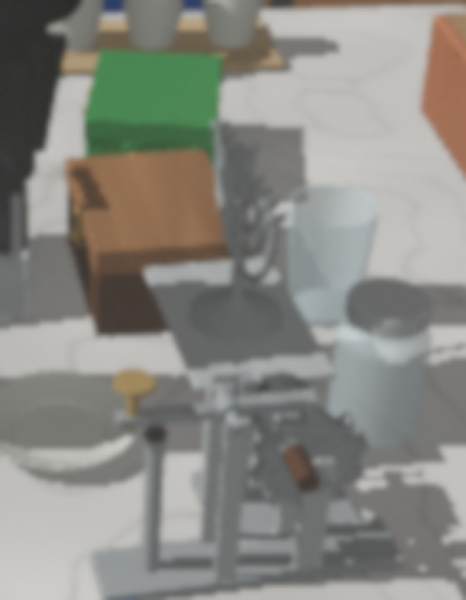

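View pics/w2.png

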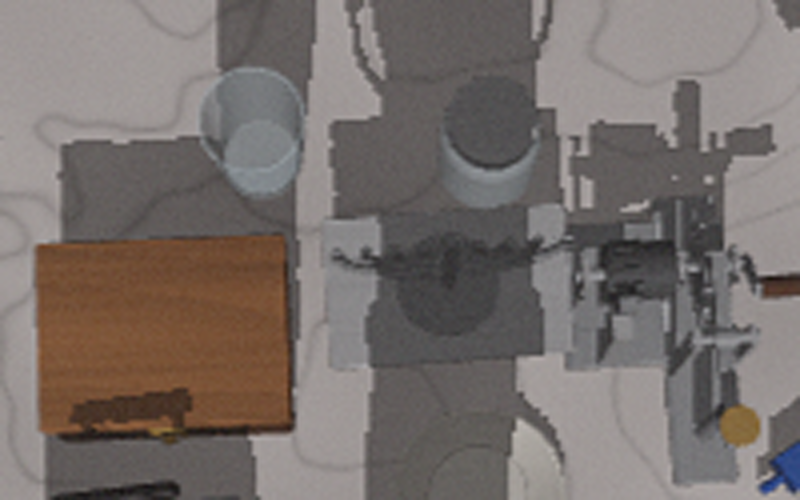

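View pics/w_s.png

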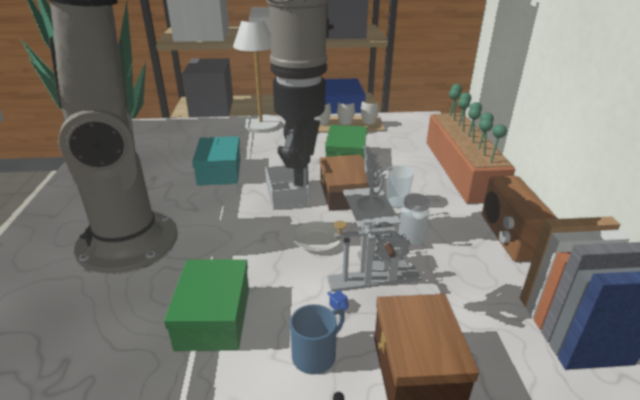

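```bash
python3 -c "
from h import *
im=imaging.read_camera('side')[:,:,::-1];b=cv2.imread('pics/w_s.png')
print('diff',np.abs(b[140:235,345:400].astype(int)-im[140:235,345:400]).mean())
print('shelf now',tri((287,172),(343.6,190.5)))
print('shelf +y+x top corner x-check',[np.round(proj('side',onz('top',287,172,z)),1).tolist() for z in (.076,.083,.0956)])
print('box',tri((277.8,187.5),(329.1,186)),tri((214.5,141.5),(361,154.7)))
a=cv2.imread('pics/a_top.png')
# shelf at start: corner (+y,-x) top crop (348,353) side crop(b_side) (212,280)=-y-x ; (163,175)=+y-x
print('shelf start',tri((200+348/4,80+353/4),(290+164/3,110+175/3)))
print(bot.get_obs()['contact_force'],bot.get_obs()['t'])"
```

```text
diff 0.38054226475279107
shelf now (array([0.53516356, 0.06683278, 0.08095854]), np.float64(0.0021627897522280793))
shelf +y+x top corner x-check [[343.0, 192.2], [342.7, 189.9], [342.1, 185.8]]
box (array([0.49690006, 0.08934966, 0.08218577]), np.float64(0.008738005121857864)) (array([0.61003885, 0.25872075, 0.08427723]), np.float64(0.002444533642568166))
shelf start (array([0.53488983, 0.06429881, 0.14634538]), np.float64(0.0030613496913137186))
[-0.31259119  0.17399982  1.04134879] 22.6
```

```bash
python3 -c "
from h import *
print(bot.hand_in())"
```

```text
the job is handed in; nothing more can be done
None
```

The shelf now stands level with the box beside it, and the job was handed in at about t = 22.6 s, well inside the 45 s limit. Triangulation put that box at about 80–84 mm tall, so it is the lower one and the shelf had to sink 5 teeth. The box on the far side measured about 109 mm, so it is the taller one.

I felt for the pad with the shut fingers and pressed about 10 mm. No reading was above about 5 N, though force is only reported at the end of each move. I let the shelf sink to the 4th tooth, let go, and checked it was still. A second short press of one tooth followed, then I drew the arm clear.

- **Height:** the shelf's corner triangulates to about 81 mm, against 83 mm for the box top. The total sink came out at 62–65 mm, where 63 mm is expected, within the 2 mm camera error.
- **At rest:** two pictures after the release show no movement, and the robot touches nothing.
- **Disagreements:**
  - The visible fingertips sat about 28 mm behind the reported TCP, so contact came at TCP z of about 0.124 m, and I relied on touch.
  - The menorah tracking failed once shadows changed, and both trackers did once the arm had moved away. I relied on the shelf's edge and corner instead.

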